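# Hang the two large pails on the balance rack

## Robot

A 7-joint arm with a two-finger parallel gripper is mounted at the origin on the work surface. World frame = base frame: x ahead of the robot, y to its left, z up, the work surface at z = 0. Lengths are in m, angles in rad, forces in N, time in s.
With the tool pointing down it reaches from about 0.4 to 0.85 m from the base axis. Payload 4.5 kg.
Tool frame: the origin (TCP) lies at the very end of the fingers, on their centre line; the grasp point (between the pads) lies robot.hold_point_z behind it (robot.hold_point_z is the distance from the TCP to the grasp point, in m); x points along the fingers, z is the direction in which the jaws open and shut, and the axes are right-handed (so a half turn about x gives the same grasp; the last joint's range is limited). The gripper opens to 85 mm and grips with 20 to 120 N. Pads are 22 mm wide; open, the fingers measure 114 mm over their backs; the gripper's body (76 mm by 85 mm) begins 54 mm behind the grasp point. The pads swing forward as they close: fully open they stand 13 mm farther back than shut.
Start: joints at [1.146, 0.689, -0.195, 1.565, 0.157, 0.902, -0.215], TCP at [0.277, -0.56, 0.231] pointing down, gripper open.
Joint ranges: [-3.01, 3.01], [-0.46, 2.08], [-1.47, 1.51], [0.13, 2.56], [-1, 4.14], [0.04, 2.09], [-2.66, 2.66]. Speed limits (rad/s): [2.57, 2.57, 3.14, 3.14, 3.14, 3.14, 3.14].

## Interface

Orientations are given as a rotation vector (axis times angle).
In Python, from workcell import robot, imaging gives the robot as it stands. The module is installed in compiled form; this text tells all that it offers.
- The arm moves only by the tool move_arm, never from a script. Its argument "increments" is a list of rows, each a list of 5 numbers: the opening, from 0 (shut) to 1 (fully open), then the shift along the tool's x, y, z in m, then the turn about the tool's x in rad. In form: [[jaw, dx, dy, dz, twist], ...]. A call has 1 to 20 rows; each row shifts and turns the commanded pose from where the row before left it, along the tool's axes as they then stand; what a row does not reach is not made up. A row lasts 1/8 s, in which the tool goes at most 62.5 mm and 10.7 degrees, less where a joint would pass 70% of its speed; a pose out of reach is approached as far as the arm can. A call with a gripper value outside its range is refused whole. The fingers move at their own pace and stop on an object; "squeeze" is the grip in N (left out, the last holds). Time passes only in rows, so rows that do not move let the fingers close. It gives the time, the measured TCP pose, the force and the opening at its end, in the units of the state.
- robot.get_obs(): the state, without advancing time (a new reading comes with each control period).
- imaging.read_camera(name): name is "scene" or "top"; returns the picture (384x512x3 uint8, red, green, blue); there is no depth.
- imaging.camera_model(name): a dict with "K" (3x3 intrinsics, pixels), "distortion" ([k1, k2, p1, p2, k3] as OpenCV has them; the pictures are not rectified), "R" (3x3) and "t" (3): a world point X has camera coordinates R X + t. Camera axes: x right, y down, z forward; pixel columns grow to the right and rows downward; lengths in m; the calibration is good to about 2 mm. A picture is of the moment at which its call begins. camera_model takes no time and is no camera call.
- robot.finish_job(): hands the job in, once; it reports no verdict.
The state is a dict: "time_s": time; "joint_pos": joint angles; "qd": joint speeds; "tau": joint torques, N m; "eef_pos": TCP position; "tool_rot": TCP orientation; "ft_force": force on the tool from outside, world axes, zero at the start; "moment": the same for the moment, N m; "opening": opening from 0.0 (shut) to 1.0 (fully open).
Only numpy, scipy, OpenCV 4.12 (cv2) and the standard library are available. Lean on these libraries where they do the work, as an engineer would, in place of code of your own. Each camera call takes 0.05 s, during which the arm holds its last target.

## Task

The dumpling making is over: hang the two large steel pails by their bails on the balance rack, one on the left peg and one on the right, so that the bar ends up level and still. Either pail may go on either side; the small pail is not wanted.

Things in the scene. Friction and masses are not known exactly. Their poses are not given: they have to be found in the camera images.
- pail_a_mid (a point): A large steel pail, upright, 146 mm high, 0.26 kg (the small third pail is a bystander). Body 64 mm wide, rim 45 mm up. Rigid wire bail (6 mm) over it, underside of its arch 107 mm up; on the arch an upright wooden knob, 24 mm thick, 36 mm tall, to grasp. Point: on the axis, half-way up (73 mm above the underside, 73 below the knob's top). z up; bail in the y-z plane, front and back alike.
- pail_b_mid (a point): The other large pail, alike in all; point likewise on its axis, 73 mm above its underside. In both, the bail's opening, seen along the pail's x axis, reaches from the rim (45 mm up) to the arch (107 mm up); it is 56 mm wide, narrowing above 78 mm up to 20 mm at the top.
- peg_left (a point): Left (+y) peg of the rack's see-saw bar (300 mm long, 16 thick, pivot at its middle, 235 mm above the table). Peg 8 mm thick, level, runs 78 mm from the bar's axis towards the robot; its tip turns up, ending 84 mm out and 16 mm above the peg's axis. Point: on the peg's axis, 45 mm out from the bar's; hang the bail here. x along the peg to the bar, y along the bar to the left, z up when level.
- peg_right (a point): The same point of the right (-y) peg; same axes. Pegs are 130 mm either side of the pivot, whose axis is parallel to them. A weak spring keeps the empty bar level; one large pail alone tips it by about 12 degrees (its peg sinks, the other rises, 27 mm); two alike bring it back level.
Things that resemble listed ones, but are neither listed nor needed, are in the scene too. Leave any green look-alike of the part that bears pail_a_mid alone. What is shaped like the part that bears pail_b_mid but green is not meant.

How it is judged:
By the outcome, as a careful person would: the job done as asked, in the order asked, and still so for the second after the job is handed in, with the robot touching nothing.
It also fails if it takes over 70 s, if anything falls off the work surface, if the arm or the gripper's body presses on something with over 40 N, if the wrist force passes 120 N, or if a joint passes its speed limit or range.

## Working session

There is one attempt and no reset: what is moved stays moved. The work goes in short steps, Python scripts to look and compute and a tool call to move; the robot and the scene stay as the last step left them, time stands still between calls to the robot, and variables do not carry over. Pictures are saved under pics/ and viewed, and the job is handed in when it is done.

Besides the shell and the picture viewer there is one more tool, called after "Call:" in YAML: its name, and indented under it one key for each argument. move_arm: Moves the arm, as the interface text tells. Its arguments: {"type":"object","properties":{"increments":{"type":"array"},"squeeze":{"type":"number"}},"required":["increments"]}

```bash
mkdir -p pics
python3 - <<'E'
from workcell import robot, imaging
import cv2
for n in("scene","top"):
    im=imaging.read_camera(n); cv2.imwrite(f"pics/{n}0.png",im[...,::-1])
    m=imaging.camera_model(n); print(n,m)
print(robot.get_obs(), robot.hold_point_z)
E
```

```text
scene {'K': array([[371.38077572,   0.        , 257.75977455],
       [  0.        , 371.38077572, 187.83298746],
       [  0.        ,   0.        ,   1.        ]]), 'distortion': array([0.02127323, 0.        , 0.        , 0.        , 0.        ]), 'R': array([[-0.34559384,  0.93837489, -0.00417986],
       [ 0.80430898,  0.29391838, -0.51642913],
       [-0.48337559, -0.18183663, -0.85631973]]), 't': array([ 0.19016811, -0.35358004,  1.60304761])}
top {'K': array([[422.05793023,   0.        , 259.77755363],
       [  0.        , 422.05793023, 192.69115075],
       [  0.        ,   0.        ,   1.        ]]), 'distortion': array([-0.12279567,  0.        ,  0.        ,  0.        ,  0.        ]), 'R': array([[-0.00798998, -0.9999553 , -0.0050548 ],
       [-0.99652151,  0.00838168, -0.08291341],
       [ 0.08295207,  0.00437474, -0.99654394]]), 't': array([0.03559549, 0.5520021 , 1.2653797 ])}
{'time_s': 0.1, 'joint_pos': array([ 1.14581268,  0.68990543, -0.19451878,  1.56622434,  0.15729087,
        0.90248834, -0.2150893 ]), 'qd': array([-0.00027296, -0.00179316,  0.00030343, -0.0018579 , -0.00123102,
        0.00056062,  0.0002455 ]), 'tau': array([-4.24002501e-03, -5.40605199e+01, -1.27163026e+00, -1.58983773e+01,
        9.42056155e-03,  4.44324382e-03, -9.42395495e-07]), 'eef_pos': array([ 0.2764958 , -0.55987656,  0.23056506]), 'tool_rot': array([ 0.86572832,  1.39348346, -0.86446997]), 'ft_force': array([ 1.24865054, -0.9936062 ,  0.14964259]), 'moment': array([ 0.02986832, -0.01297749,  0.03240721]), 'opening': 0.9972482967673792} 0.0187
```

View pics/scene0.png

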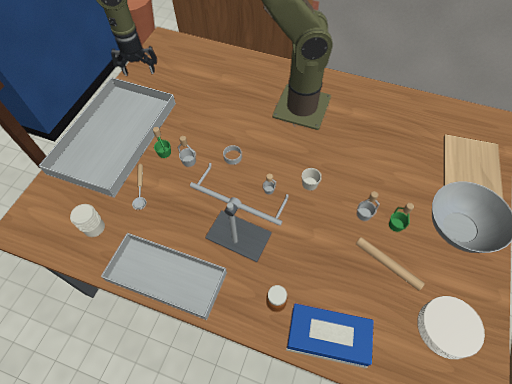

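View pics/top0.png

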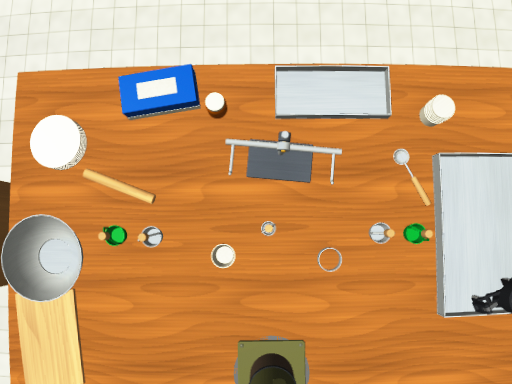

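The scene view shows a steel pail at (187,157), another at (367,210), and a small one at (269,185). The green look-alikes are at (163,148) and (400,220). In the top view the steel pails are at (380,233) and (151,237), the small one at (268,228), and the greens at (415,233) and (116,235). The two large steel, non-green pails fit the description. I'll confirm that in crops.

```bash
cat > h.py <<'E'
import numpy as np, cv2
from workcell import robot, imaging
def ray(n,px):
    m=imaging.camera_model(n)
    u=cv2.undistortPoints(np.array([[px]],float),m["K"],m["distortion"])[0,0]
    d=m["R"].T@np.array([u[0],u[1],1]); o=-m["R"].T@m["t"]; return o,d/np.linalg.norm(d)
def onz(n,px,z):
    o,d=ray(n,px); return o+d*(z-o[2])/d[2]
def tri(a,b):
    (o1,d1),(o2,d2)=ray("scene",a),ray("top",b)
    A=np.stack([d1,-d2],1); s=np.linalg.lstsq(A,o2-o1,rcond=None)[0]
    p,q=o1+s[0]*d1,o2+s[1]*d2; return (p+q)/2,np.linalg.norm(p-q)
def proj(n,X):
    m=imaging.camera_model(n); return cv2.projectPoints(np.array([X],float),cv2.Rodrigues(m["R"])[0],m["t"],m["K"],m["distortion"])[0][0,0]
E
python3 - <<'E'
import cv2,numpy as np
s=cv2.imread("pics/scene0.png");t=cv2.imread("pics/top0.png")
def c(im,x,y,w=36,h=30,k=6): return cv2.resize(im[y-h:y+h,x-w:x+w],None,fx=k,fy=k,interpolation=cv2.INTER_CUBIC)[:288]
def c(im,x,y,w=33,h=24): return cv2.resize(im[y-h:y+h,x-w:x+w],(396,288),interpolation=cv2.INTER_CUBIC)
cv2.imwrite("pics/c1.png",np.vstack([np.hstack([c(s,175,150),c(s,383,210)]),np.hstack([c(t,395,233),c(t,135,236)])]))
cv2.imwrite("pics/c2.png",np.vstack([cv2.resize(s[155:230,180:300],(800,500)[:2],interpolation=cv2.INTER_CUBIC)]))
cv2.imwrite("pics/c3.png",cv2.resize(t[125:192,215:355],(800,383),interpolation=cv2.INTER_CUBIC))
E
```

```text
(no output)
```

View pics/c1.png

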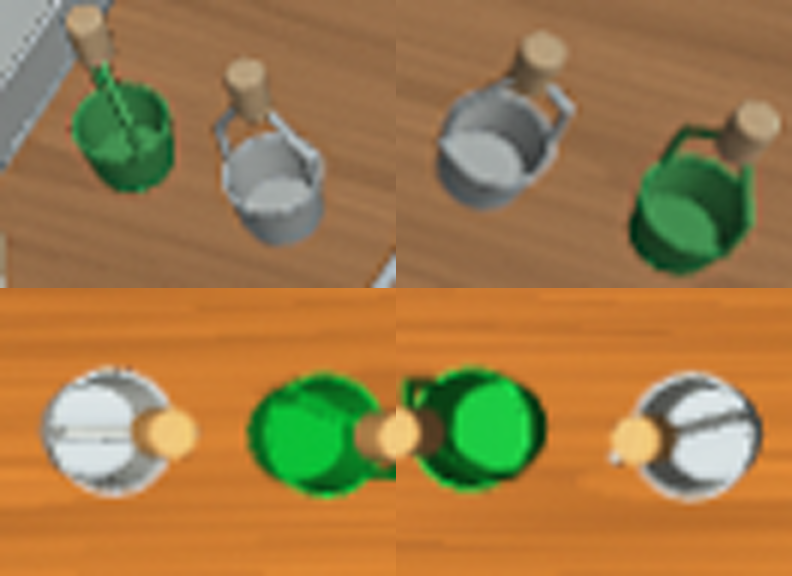

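View pics/c2.png

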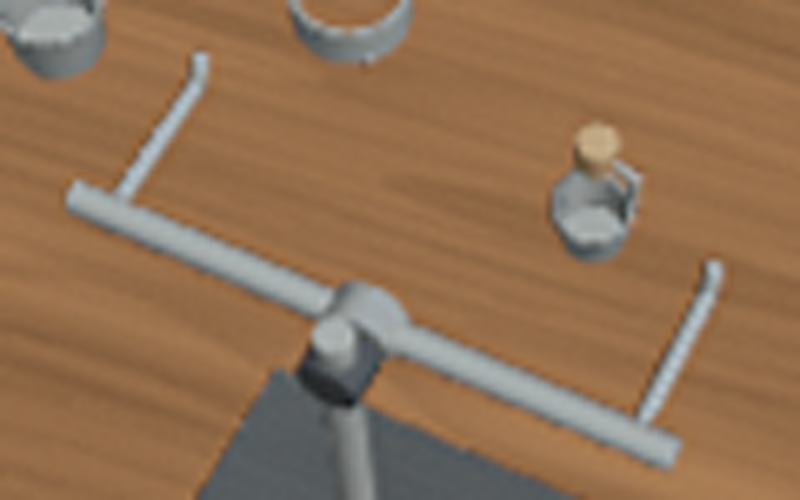

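View pics/c3.png

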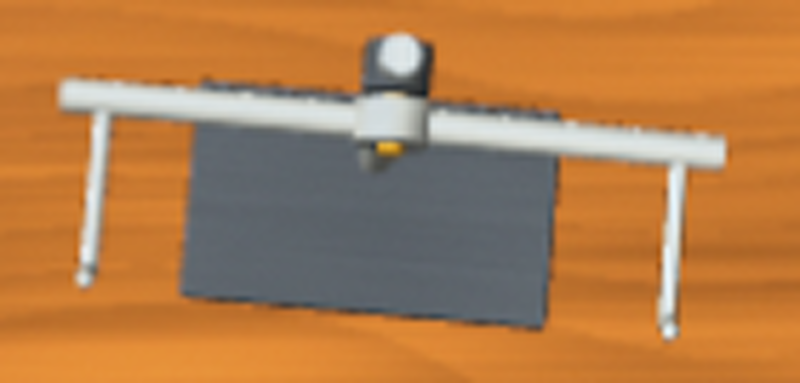

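Both pails between the greens are large steel ones, with the knob tops at scene (183,138) and (375,194). The rack has its pegs pointing towards the robot. Now I'll measure positions.

Run:
```python
from h import *
np.set_printoptions(precision=4,suppress=True)
S=lambda x,y,ox,oy,k:(ox+x/k-0.5+0.5/k,oy+y/k-0.5+0.5/k)
s1=lambda x,y:S(x,y,142,126,6); s2=lambda x,y:S(x-396,y,350,186,6)
t1=lambda x,y:S(x,y-288,362,209,6); t2=lambda x,y:S(x-396,y-288,102,212,6)
for nm,a,b,e in(("R",s1(246,75),t1(173,433),t1(48,432)),("L",s2(544,50),t2(636,440),t2(748,413))):
    print(nm,"tri",tri(a,b),"top@.146",onz("top",b,.146),"scene@.146",onz("scene",a,.146),"bail end@.045",onz("top",e,.045))
# rim outlines top view (z .045): ellipse extents
print("rim R",onz("top",t1(110,432),.045),"L",onz("top",t2(699,436),.045))
sp=lambda x,y:S(x,y,180,155,6.6667); tp=lambda x,y:S(x,y,215,125,5.714)
P={"Ltip":((713,268),(86,278)),"Lbase":((643,422),(101,98)),"Rtip":((201,62),(669,330)),"Rbase":((124,195),(679,152)),
"Lbarend":((675,452),(60,95)),"Rbarend":((74,195),(724,152))}
for k,(a,b) in P.items(): print(k,tri(sp(*a),tp(*b)),onz("top",tp(*b),.251 if 'tip' in k else .235))
print("greens knob",onz("top",t1(400,433),.146))
print("small knob",tri((180+597/6.667,155+140/6.667),(267.7,227.5)))
```

```text
R tri (array([ 0.4275, -0.3329,  0.1384]), np.float64(9.032809354914382e-05)) top@.146 [ 0.4276 -0.3305  0.146 ] scene@.146 [ 0.4325 -0.329   0.146 ] bail end@.045 [ 0.4275 -0.2977  0.045 ]
L tri (array([0.4219, 0.3599, 0.1389]), np.float64(0.0023701109531339705)) top@.146 [0.4218 0.359  0.146 ] scene@.146 [0.4271 0.3578 0.146 ] bail end@.045 [0.4332 0.331  0.045 ]
rim R [ 0.4271 -0.3292  0.045 ] L [0.4217 0.3558 0.045 ]
Ltip (array([0.5842, 0.105 , 0.2454]), np.float64(0.002432717038739146)) [0.5832 0.1057 0.251 ]
Lbase (array([0.6656, 0.0992, 0.2432]), np.float64(0.0006805536605223278)) [0.6672 0.1001 0.235 ]
Rtip (array([ 0.5591, -0.1537,  0.2425]), np.float64(0.0015595487936924213)) [ 0.558  -0.1515  0.251 ]
Rbase (array([ 0.6386, -0.1581,  0.2435]), np.float64(0.0023437726588407485)) [ 0.6405 -0.1607  0.235 ]
Lbarend (array([0.6695, 0.1169, 0.234 ]), np.float64(0.0037478225831487264)) [0.6688 0.1187 0.235 ]
Rbarend (array([ 0.6408, -0.1819,  0.2333]), np.float64(0.0007578509278801011)) [ 0.6404 -0.1812  0.235 ]
greens knob [ 0.4258 -0.4391  0.146 ]
small knob (array([0.4464, 0.0076, 0.0953]), np.float64(0.0025493397828865094))
```

```bash
cat >> h.py <<'E'
from scipy.spatial.transform import Rotation as Ro
def plan(p,yaw=None):
    """delta in current tool axes to world p, twist so that jaw z lies along pail-y with yaw (mod pi)"""
    o=robot.get_obs(); R=Ro.from_rotvec(o["tool_rot"]).as_matrix()
    print("t %.2f tcp"%o["time_s"],o["eef_pos"].round(4),"F",o["ft_force"].round(1),"open",round(o["opening"],3))
    print("axes x",R[:,0].round(3),"y",R[:,1].round(3),"z",R[:,2].round(3), "q7",o["joint_pos"].round(2))
    if yaw is not None:
        zd=np.array([-np.sin(yaw),np.cos(yaw),0]); 
        if zd@R[:,2]<0: zd=-zd
        tw=np.arctan2(np.cross(R[:,2],zd)@R[:,0],R[:,2]@zd); print("twist",round(tw,4))
    print("delta",(R.T@(np.array(p)-o["eef_pos"])).round(4))
E
python3 - <<'E'
from h import *
S=lambda x,y,ox,oy,k:(ox+x/k-0.5+0.5/k,oy+y/k-0.5+0.5/k)
t2=lambda x,y:S(x-396,y-288,102,212,6)
a=onz("top",t2(614,460),.05);b=onz("top",t2(748,413),.05);print(a,b,np.degrees(np.arctan2(b[0]-a[0],a[1]-b[1])))
plan((.428,-.330,.231),0)
E
```

```text
[0.4098915  0.39779205 0.05      ] [0.43324054 0.32975261 0.05      ] 18.940643334410307
t 0.10 tcp [ 0.2765 -0.5599  0.2306] F [ 1.2 -1.   0.1] open 0.997
axes x [-0.001  0.001 -1.   ] y [ 0.897  0.443 -0.   ] z [ 0.443 -0.897 -0.002] q7 [ 1.15  0.69 -0.19  1.57  0.16  0.9  -0.22]
twist 0.4589
delta [-2.000e-04  2.377e-01 -1.390e-01]
```

Call:
move_arm:
  increments:
    - [1, 0, 0.034, -0.0199, 0]
    - [1, 0, 0.034, -0.0199, 0]
    - [1, 0, 0.034, -0.0199, 0]
    - [1, 0, 0.034, -0.0199, 0]
    - [1, 0, 0.034, -0.0199, 0]
    - [1, 0, 0.034, -0.0199, 0]
    - [1, 0, 0.034, -0.0199, 0]
    - [1, 0, 0, 0, 0.115]
    - [1, 0, 0, 0, 0.115]
    - [1, 0, 0, 0, 0.115]
    - [1, 0, 0, 0, 0.115]
    - [1, 0, 0, 0, 0]

```text
time_s: 1.6
eef_pos: [0.4283, -0.3298, 0.231]
tool_rot: [1.209, 1.21, -1.21]
ft_force: [0.2, 0.2, 0.0]
opening: 0.996
```

Run:
```python
from h import *
plan((.428,-.330,.119),0)
cv2.imwrite("pics/s1.png",imaging.read_camera("scene")[90:220,90:290,::-1].repeat(4,0).repeat(4,1))
```

```text
t 1.60 tcp [ 0.4283 -0.3298  0.231 ] F [0.2 0.2 0. ] open 0.996
axes x [-0.001  0.    -1.   ] y [ 1.     0.    -0.001] z [ 0. -1. -0.] q7 [ 0.59  0.58 -0.03  1.83  0.03  0.74 -1.03]
twist 0.0002
delta [ 0.112  -0.0003  0.0002]
```

View pics/s1.png

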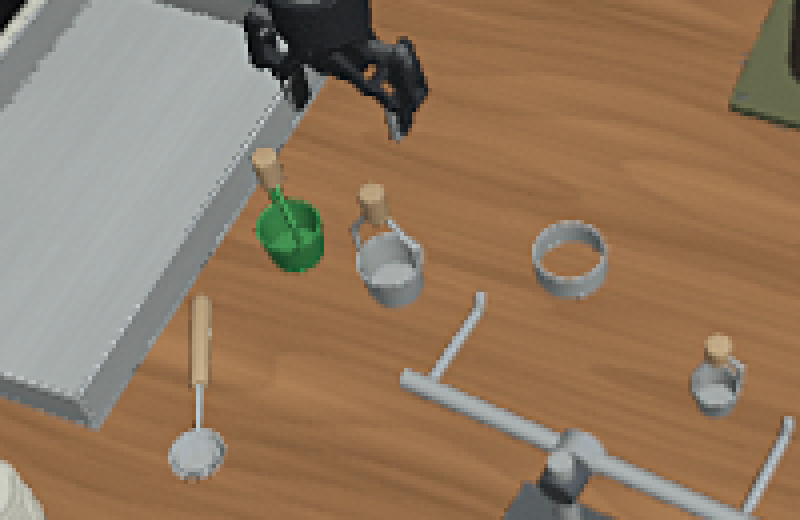

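The gripper is above the pail with its jaws along y, clear of the green pail. I'll descend and grasp.

Call:
move_arm:
  increments:
    - [1, 0.03, 0, 0, 0]
    - [1, 0.03, 0, 0, 0]
    - [1, 0.026, 0, 0, 0]
    - [1, 0.026, 0, 0, 0]
    - [1, 0, 0, 0, 0]
    - [0, 0, 0, 0, 0]
    - [0, 0, 0, 0, 0]
    - [0, 0, 0, 0, 0]
    - [0, 0, 0, 0, 0]
    - [0, 0, 0, 0, 0]
    - [0, 0, 0, 0, 0]
  squeeze: 40

```text
time_s: 3.02
eef_pos: [0.429, -0.3308, 0.12]
tool_rot: [1.21, 1.206, -1.21]
ft_force: [-0.9, -0.9, 5.6]
opening: 0.269
```

Call:
move_arm:
  increments:
    - [0, -0.02, 0, 0, 0]
    - [0, -0.04, 0, 0, 0]
    - [0, -0.05, 0, 0, 0]
    - [0, -0.04, 0, 0, 0]
    - [0, -0.02, 0, 0, 0]
    - [0, 0, 0, 0, 0]
    - [0, 0, 0, 0, 0]

```text
time_s: 3.9
eef_pos: [0.4275, -0.3293, 0.2878]
tool_rot: [1.21, 1.212, -1.211]
ft_force: [-0.5, -0.0, -2.6]
opening: 0.262
```

Run:
```python
from h import *
plan((.5126,-.1487,.285),np.radians(-5.4))
cv2.imwrite("pics/s2.png",imaging.read_camera("scene")[70:220,90:290,::-1].repeat(4,0).repeat(4,1))
```

```text
t 3.90 tcp [ 0.4275 -0.3293  0.2878] F [-0.5 -0.  -2.6] open 0.262
axes x [-0.003  0.002 -1.   ] y [ 1.    -0.001 -0.003] z [-0.001 -1.    -0.002] q7 [ 0.59  0.5  -0.03  1.75  0.02  0.89 -1.02]
twist 0.0933
delta [ 0.0029  0.0849 -0.1807]
```

View pics/s2.png

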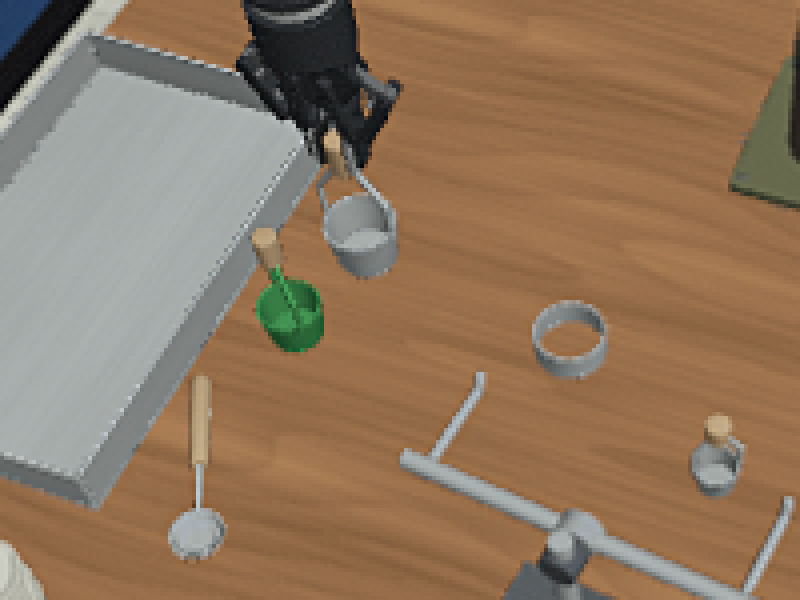

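Call:
move_arm:
  increments:
    - [0, 0, 0.007, -0.015, 0]
    - [0, 0, 0.014, -0.03, 0]
    - [0, 0, 0.014, -0.03, 0]
    - [0, 0, 0.014, -0.03, 0]
    - [0, 0, 0.014, -0.03, 0]
    - [0, 0, 0.014, -0.03, 0]
    - [0, 0, 0.008, -0.0157, 0]
    - [0, 0, 0, 0, 0.0467]
    - [0, 0, 0, 0, 0.0467]
    - [0, 0, 0, 0, 0]
    - [0, 0, 0, 0, 0]

```text
time_s: 5.32
eef_pos: [0.5135, -0.1495, 0.2891]
tool_rot: [1.278, 1.164, -1.279]
ft_force: [0.6, 0.2, -2.1]
opening: 0.265
```

Run:
```python
from h import *
plan((.5974,-.1564,.287),np.radians(-5.4))
cv2.imwrite("pics/s3.png",imaging.read_camera("scene")[100:250,120:320,::-1].repeat(4,0).repeat(4,1))
cv2.imwrite("pics/t3.png",imaging.read_camera("top")[120:260,215:415,::-1].repeat(4,0).repeat(4,1))
```

```text
t 5.33 tcp [ 0.5135 -0.1495  0.2891] F [ 0.6  0.2 -2.1] open 0.265
axes x [-0. -0. -1.] y [ 0.996 -0.094 -0.   ] z [-0.094 -0.996  0.   ] q7 [ 0.2   0.49 -0.01  1.77  0.    0.88 -1.47]
twist 0.0002
delta [ 0.0021  0.0841 -0.001 ]
```

View pics/s3.png

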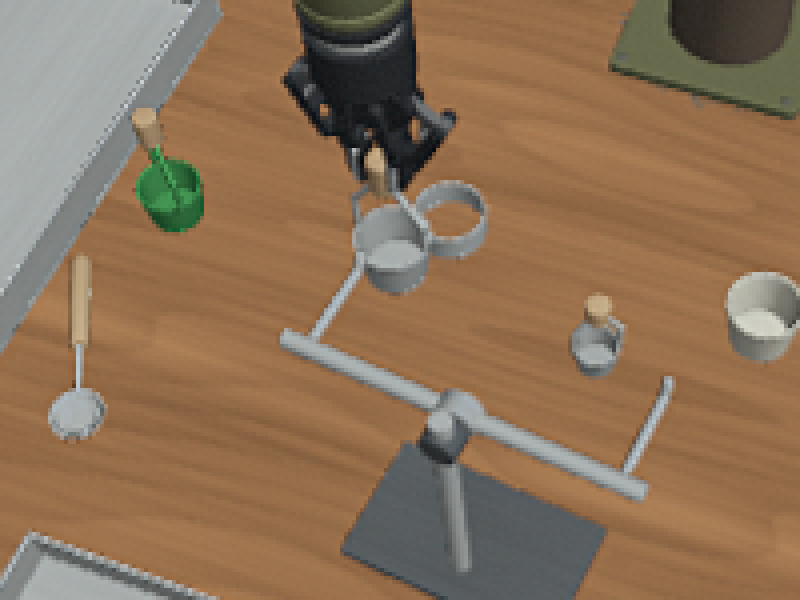

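View pics/t3.png

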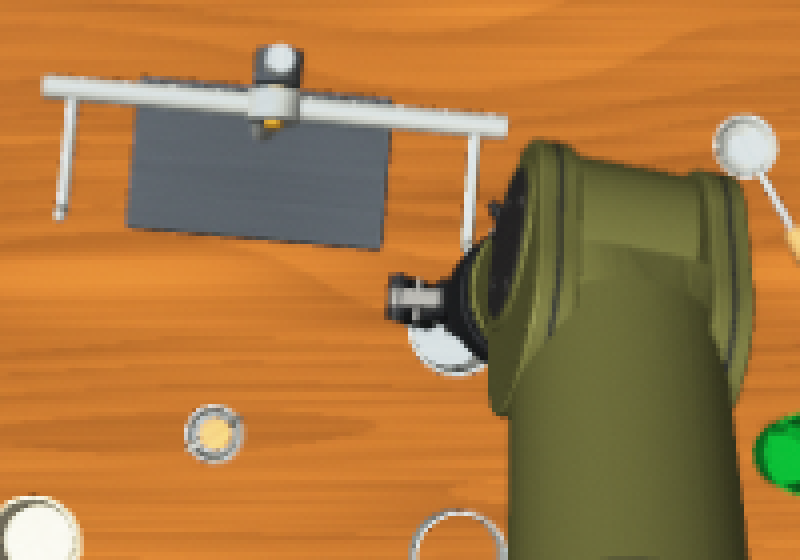

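The pail hangs in line with the right peg, whose tip is at about (210,165) in the scene view, and is still short of it. I'll thread it on gently.

Call:
move_arm:
  increments:
    - [0, 0, 0.008, 0, 0]
    - [0, 0, 0.012, 0, 0]
    - [0, 0, 0.012, 0, 0]
    - [0, 0, 0.012, 0, 0]
    - [0, 0, 0.012, 0, 0]
    - [0, 0, 0.012, 0, 0]
    - [0, 0, 0.012, 0, 0]
    - [0, 0, 0.004, 0, 0]
    - [0, 0, 0, 0, 0]

```text
time_s: 6.55
eef_pos: [0.5973, -0.1574, 0.2891]
tool_rot: [1.278, 1.163, -1.279]
ft_force: [0.1, 0.5, -1.8]
opening: 0.264
```

Run:
```python
from h import *
plan((.5974,-.1564,.287),np.radians(-5.4))
cv2.imwrite("pics/s4.png",imaging.read_camera("scene")[110:260,140:340,::-1].repeat(4,0).repeat(4,1))
```

```text
t 6.55 tcp [ 0.5973 -0.1574  0.2891] F [ 0.1  0.5 -1.8] open 0.264
axes x [-0.  0. -1.] y [ 0.996 -0.094 -0.   ] z [-0.094 -0.996  0.   ] q7 [ 0.18  0.61 -0.    1.52  0.    1.01 -1.48]
twist -0.0003
delta [ 0.0021 -0.     -0.001 ]
```

View pics/s4.png

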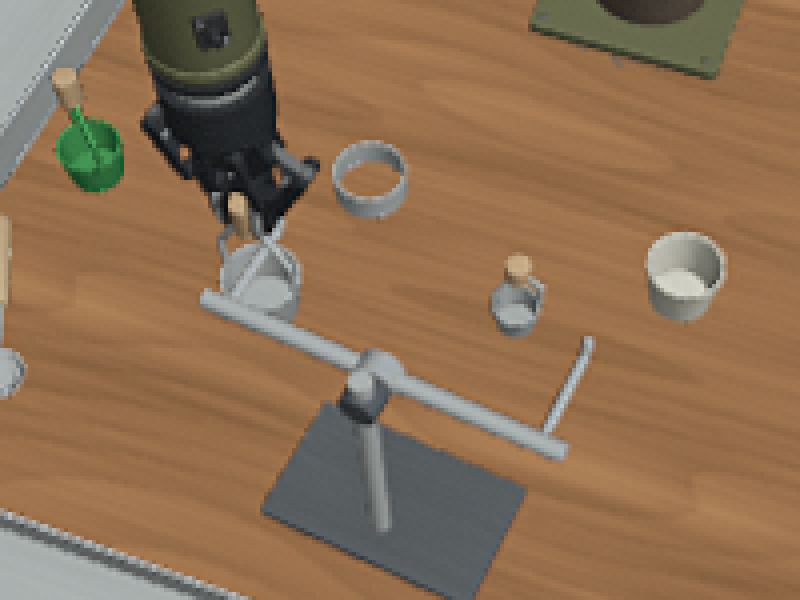

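The peg passes through the bail opening, with the tip visible behind it at about (208,168). Next I lower it until the spring carries the load.

Call:
move_arm:
  increments:
    - [0, 0.01, 0, 0, 0]
    - [0, 0.012, 0, 0, 0]
    - [0, 0.01, 0, 0, 0]
    - [0, 0.006, 0, 0, 0]
    - [0, 0.005, 0, 0, 0]
    - [0, 0.005, 0, 0, 0]
    - [0, 0.005, 0, 0, 0]
    - [0, 0.005, 0, 0, 0]
    - [0, 0.004, 0, 0, 0]
    - [0, 0, 0, 0, 0]

```text
time_s: 7.85
eef_pos: [0.5976, -0.1573, 0.2272]
tool_rot: [1.279, 1.163, -1.278]
ft_force: [1.3, 1.3, -0.7]
opening: 0.269
```

Run:
```python
from h import *
plan((.5974,-.1564,.223),np.radians(-5.4))
cv2.imwrite("pics/s5.png",imaging.read_camera("scene")[110:260,140:340,::-1].repeat(4,0).repeat(4,1))
```

```text
t 7.85 tcp [ 0.5976 -0.1573  0.2272] F [ 1.3  1.3 -0.7] open 0.269
axes x [ 0.  0. -1.] y [ 0.996 -0.094  0.   ] z [-0.094 -0.996 -0.   ] q7 [ 0.19  0.68 -0.01  1.6   0.    0.86 -1.49]
twist -0.0002
delta [ 0.0042 -0.0003 -0.0009]
```

View pics/s5.png

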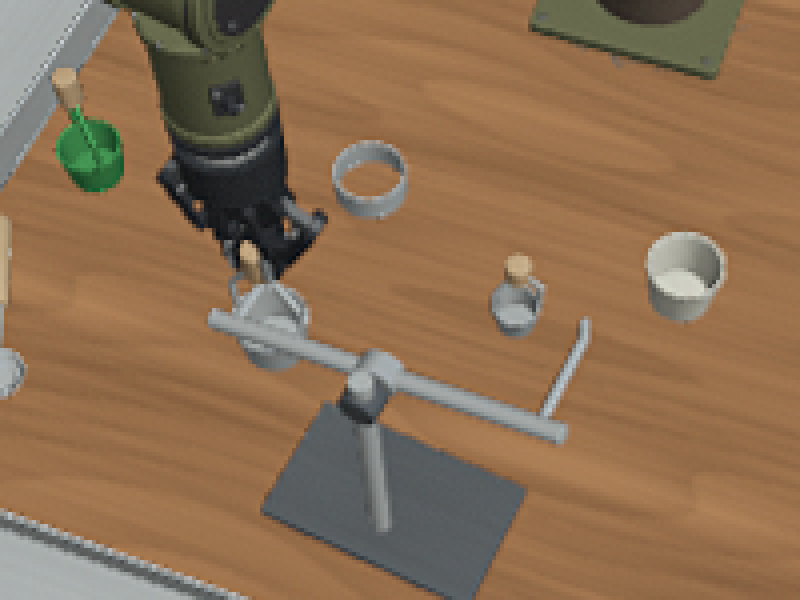

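Call:
move_arm:
  increments:
    - [0, 0.003, 0, 0, 0]
    - [0, 0, 0, 0, 0]
    - [0.45, 0, 0, 0, 0]
    - [0.7, 0, 0, 0, 0]
    - [0.7, 0, 0, 0, 0]
    - [0.7, -0.005, 0, 0, 0]
    - [0.7, -0.02, 0, 0, 0]
    - [0.7, -0.04, 0, 0, 0]
    - [0.7, -0.05, 0, 0, 0]
    - [0.7, -0.01, 0, 0, 0]
    - [0.7, 0, 0, 0, 0]

```text
time_s: 9.28
eef_pos: [0.5974, -0.1574, 0.3498]
tool_rot: [1.279, 1.162, -1.278]
ft_force: [-0.7, 0.3, -1.1]
opening: 0.698
```

Run:
```python
from h import *
plan((.422,.358,.30),np.radians(19))
cv2.imwrite("pics/s6.png",imaging.read_camera("scene")[110:260,140:340,::-1].repeat(4,0).repeat(4,1))
cv2.imwrite("pics/t6.png",imaging.read_camera("top")[120:260,100:300,::-1].repeat(4,0).repeat(4,1))
```

```text
t 9.28 tcp [ 0.5974 -0.1574  0.3498] F [-0.7  0.3 -1.1] open 0.698
axes x [ 0.001 -0.    -1.   ] y [ 0.996 -0.094  0.001] z [-0.094 -0.996  0.   ] q7 [ 0.18  0.56  0.    1.43 -0.    1.15 -1.48]
twist -0.4262
delta [ 0.0495 -0.2234 -0.4966]
```

View pics/s6.png

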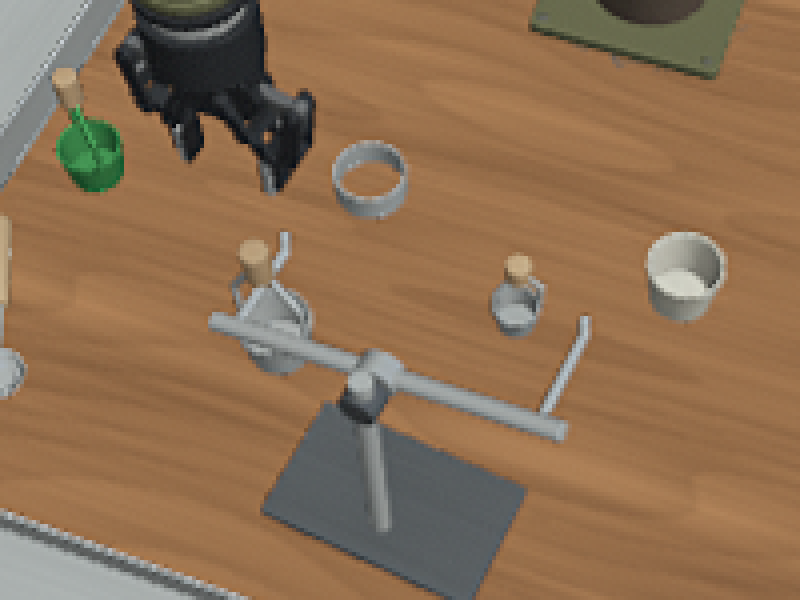

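View pics/t6.png

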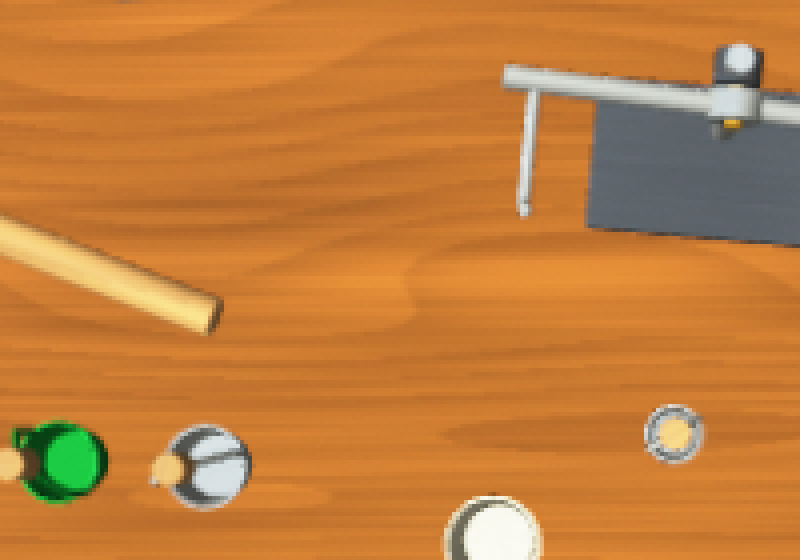

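The first pail hangs on the right peg and the bar is tipped, with the left peg raised and its tip at about (286,190). On to the second pail.

Call:
move_arm:
  increments:
    - [0.9, 0, -0.01, -0.02, 0]
    - [0.9, 0, -0.018, -0.04, 0]
    - [0.9, 0, -0.018, -0.04, 0]
    - [0.9, 0, -0.018, -0.04, 0]
    - [0.9, 0, -0.018, -0.04, 0]
    - [0.9, 0, -0.018, -0.04, 0]
    - [0.9, 0, -0.018, -0.04, 0]
    - [0.9, 0, -0.018, -0.04, 0]
    - [0.9, 0, -0.018, -0.04, 0]
    - [0.9, 0, -0.018, -0.04, 0]
    - [0.9, 0, -0.018, -0.04, 0]
    - [0.9, 0, -0.018, -0.04, 0]
    - [0.9, 0, -0.0154, -0.0366, 0]
    - [0.9, 0.03, 0, 0, -0.1065]
    - [0.9, 0.03, 0, 0, -0.1065]
    - [0.9, 0.03, 0, 0, -0.1065]
    - [0.9, 0.02, 0, 0, -0.1065]
    - [0.9, 0, 0, 0, 0]

```text
time_s: 11.62
eef_pos: [0.4203, 0.3565, 0.2366]
tool_rot: [0.957, 1.349, -0.968]
ft_force: [-0.4, -0.1, 1.2]
opening: 0.9
```

Run:
```python
from h import *
plan((.422,.358,.119),np.radians(19))
cv2.imwrite("pics/s7.png",imaging.read_camera("scene")[130:250,300:460,::-1].repeat(5,0).repeat(5,1))
```

```text
t 11.62 tcp [0.4203 0.3565 0.2366] F [-0.4 -0.1  1.2] open 0.9
axes x [-0.005 -0.004 -1.   ] y [ 0.946  0.324 -0.006] z [ 0.324 -0.946  0.003] q7 [-0.68  0.59 -0.18  1.78  0.14  0.79 -2.16]
twist -0.0012
delta [ 0.1176  0.0028 -0.0012]
```

View pics/s7.png

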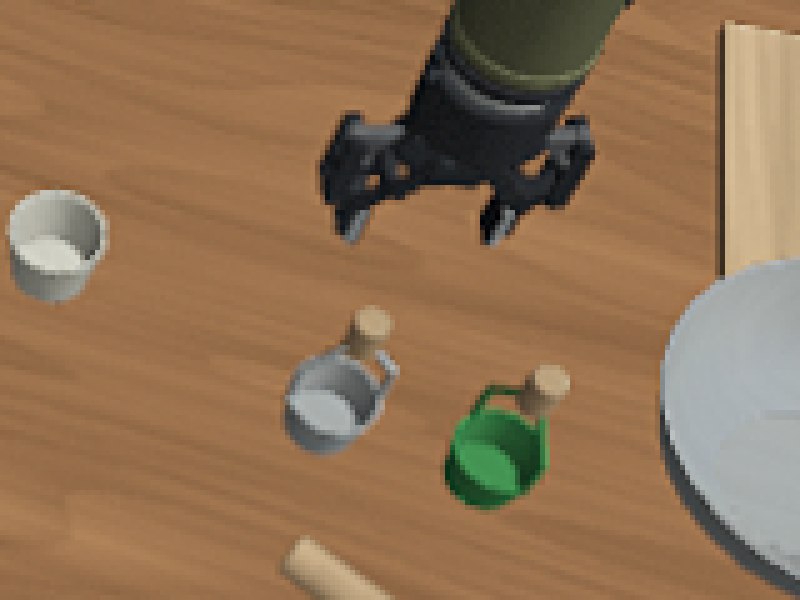

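Call:
move_arm:
  increments:
    - [0.9, 0.03, 0, 0, 0]
    - [0.9, 0.03, 0.001, 0, 0]
    - [0.9, 0.028, 0, 0, 0]
    - [0.9, 0.027, 0, 0, 0]
    - [0.9, 0, 0, 0, 0]
    - [0, 0, 0, 0, 0]
    - [0, 0, 0, 0, 0]
    - [0, 0, 0, 0, 0]
    - [0, 0, 0, 0, 0]
    - [0, 0, 0, 0, 0]
  squeeze: 40

```text
time_s: 12.92
eef_pos: [0.4234, 0.3587, 0.1254]
tool_rot: [0.963, 1.347, -0.96]
ft_force: [0.8, -0.6, 5.8]
opening: 0.263
```

Call:
move_arm:
  increments:
    - [0, -0.02, 0, 0, 0]
    - [0, -0.04, 0, 0, 0]
    - [0, -0.05, 0, 0, 0]
    - [0, -0.05, 0, 0, 0]
    - [0, -0.025, 0, 0, 0]
    - [0, -0.01, 0, 0, 0]
    - [0, 0, 0, 0, 0]
    - [0, 0, 0, 0, 0]

```text
time_s: 13.92
eef_pos: [0.4221, 0.3576, 0.3176]
tool_rot: [0.959, 1.349, -0.965]
ft_force: [-0.1, -0.9, -2.4]
opening: 0.265
```

Run:
```python
from h import *
plan((.5373,.1076,.320),np.radians(-5.4))
S=imaging.read_camera("scene");T=imaging.read_camera("top")
cv2.imwrite("pics/s8.png",cv2.resize(S[140:240,190:310,::-1],(720,600),interpolation=cv2.INTER_CUBIC))
cv2.imwrite("pics/t8.png",cv2.resize(T[125:192,215:355,::-1],(800,383),interpolation=cv2.INTER_CUBIC))
cv2.imwrite("pics/s8b.png",S[110:240,300:460,::-1].repeat(4,0).repeat(4,1))
print(proj("scene",(.6219,.0996,.262)),proj("top",(.6219,.0996,.262)))
```

```text
t 13.93 tcp [0.4221 0.3576 0.3176] F [-0.1 -0.9 -2.4] open 0.265
axes x [-0.002 -0.002 -1.   ] y [ 0.946  0.325 -0.003] z [ 0.325 -0.946  0.002] q7 [-0.67  0.5  -0.19  1.66  0.11  1.   -2.14]
twist 0.4257
delta [-0.002   0.0276  0.2739]
[281.45114149 202.05599408] [231.73073241 157.33082612]
```

View pics/s8.png

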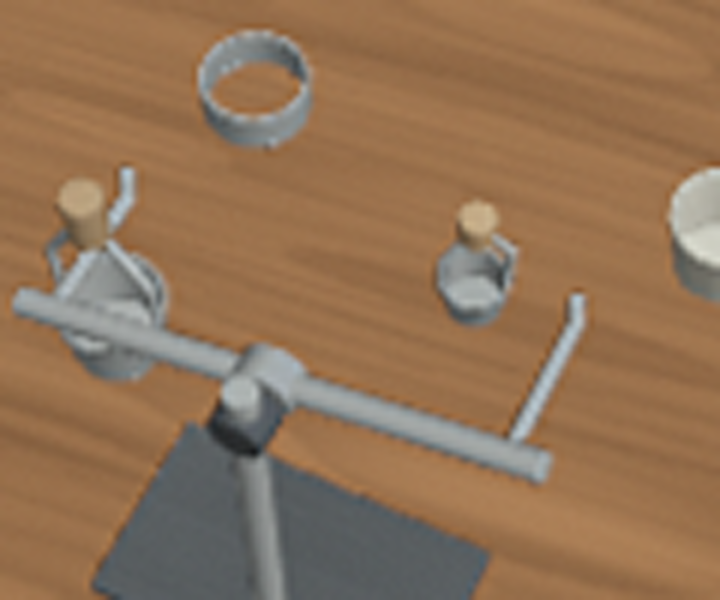

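View pics/t8.png

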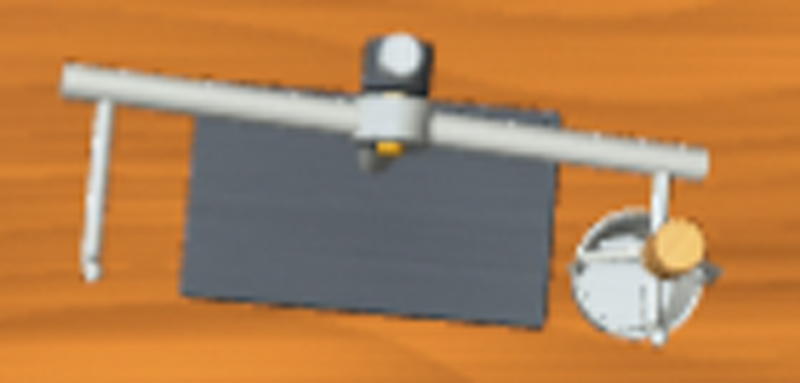

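View pics/s8b.png

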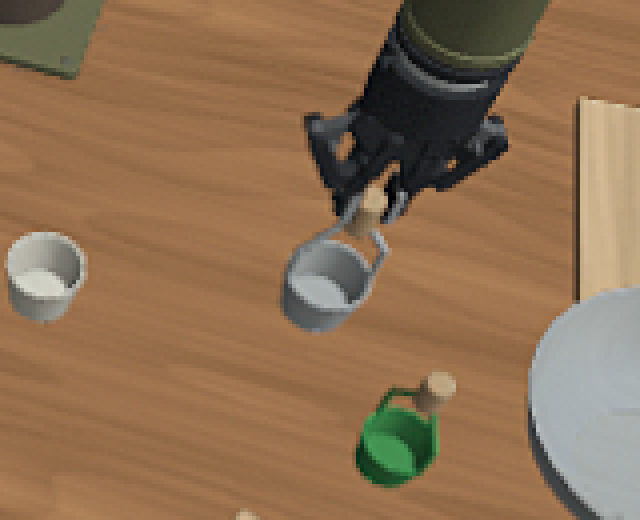

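The first pail hangs stably. The projected raised left-peg point (281,202) falls on the peg in both views. The second pail is held upright. Carrying it to the left peg.

Call:
move_arm:
  increments:
    - [0, 0, 0.0012, 0.012, 0]
    - [0, 0, 0.003, 0.03, 0]
    - [0, 0, 0.003, 0.03, 0]
    - [0, 0, 0.003, 0.03, 0]
    - [0, 0, 0.003, 0.03, 0]
    - [0, 0, 0.003, 0.03, 0]
    - [0, 0, 0.003, 0.03, 0]
    - [0, 0, 0.003, 0.03, 0]
    - [0, 0, 0.003, 0.03, 0]
    - [0, 0, 0.0024, 0.0219, 0]
    - [0, 0, 0, 0, 0.085]
    - [0, 0, 0, 0, 0.085]
    - [0, 0, 0, 0, 0.085]
    - [0, 0, 0, 0, 0.085]
    - [0, 0, 0, 0, 0.0857]
    - [0, 0, 0, 0, 0]
    - [0, 0, 0, 0, 0]

```text
time_s: 16.15
eef_pos: [0.5379, 0.1079, 0.3191]
tool_rot: [1.277, 1.164, -1.278]
ft_force: [0.8, -0.5, -2.2]
opening: 0.262
```

Run:
```python
from h import *
plan((.6219,.0996,.320),np.radians(-5.4))
cv2.imwrite("pics/s9.png",imaging.read_camera("scene")[110:260,170:370,::-1].repeat(4,0).repeat(4,1))
```

```text
t 16.15 tcp [0.5379 0.1079 0.3191] F [ 0.8 -0.5 -2.2] open 0.262
axes x [-0. -0. -1.] y [ 0.996 -0.093 -0.   ] z [-0.093 -0.996  0.   ] q7 [-0.25  0.48 -0.06  1.68  0.03  0.98 -1.98]
twist 0.0009
delta [-0.0009  0.0844  0.0004]
```

View pics/s9.png

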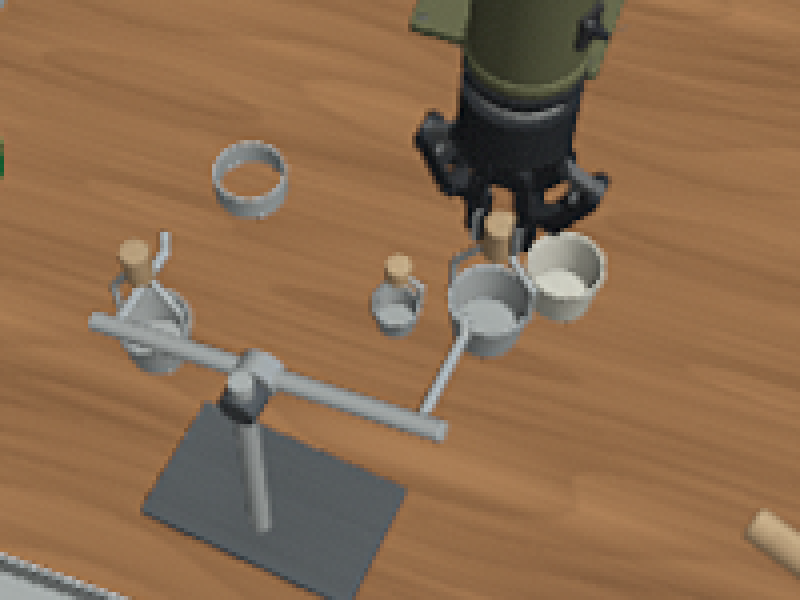

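Call:
move_arm:
  increments:
    - [0, 0, 0.008, 0, 0]
    - [0, 0, 0.012, 0, 0]
    - [0, 0, 0.012, 0, 0]
    - [0, 0, 0.012, 0, 0]
    - [0, 0, 0.012, 0, 0]
    - [0, 0, 0.012, 0, 0]
    - [0, 0, 0.012, 0, 0]
    - [0, 0, 0.004, 0, 0]
    - [0, 0, 0, 0, 0]

```text
time_s: 17.32
eef_pos: [0.6217, 0.1005, 0.3191]
tool_rot: [1.278, 1.163, -1.279]
ft_force: [-0.1, -0.4, -2.6]
opening: 0.26
```

Run:
```python
from h import *
plan((.6219,.0996,.320),np.radians(-5.4))
cv2.imwrite("pics/s10.png",imaging.read_camera("scene")[120:245,190:340,::-1].repeat(4,0).repeat(4,1))
```

```text
t 17.32 tcp [0.6217 0.1005 0.3191] F [-0.1 -0.4 -2.6] open 0.26
axes x [-0. -0. -1.] y [ 0.996 -0.094 -0.   ] z [-0.094 -0.996  0.   ] q7 [-0.21  0.61 -0.05  1.44  0.03  1.1  -1.93]
twist -0.0001
delta [-0.0009  0.0003  0.0008]
```

View pics/s10.png

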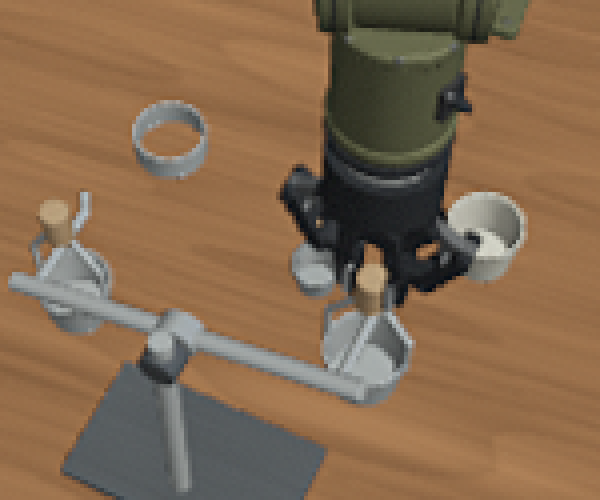

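The peg lies through the bail opening. Lowering now to bar level.

Call:
move_arm:
  increments:
    - [0, 0.01, 0, 0, 0]
    - [0, 0.012, 0, 0, 0]
    - [0, 0.009, 0, 0, 0]
    - [0, 0.005, 0, 0, 0]
    - [0, 0.005, 0, -0.0005, 0]
    - [0, 0.005, 0, -0.0005, 0]
    - [0, 0.005, 0, -0.0005, 0]
    - [0, 0.004, 0, -0.0005, 0]
    - [0, 0.003, 0, -0.0005, 0]
    - [0, 0.002, 0, 0, 0]
    - [0, 0, 0, 0, 0]
    - [0, 0, 0, 0, 0]

```text
time_s: 18.88
eef_pos: [0.622, 0.1031, 0.2595]
tool_rot: [1.279, 1.163, -1.278]
ft_force: [0.2, 1.3, -0.7]
opening: 0.261
```

Run:
```python
from h import *
plan((.6219,.1024,.257),np.radians(-5.4))
cv2.imwrite("pics/s11.png",imaging.read_camera("scene")[120:245,190:340,::-1].repeat(4,0).repeat(4,1))
```

```text
t 18.88 tcp [0.622  0.1031 0.2595] F [ 0.2  1.3 -0.7] open 0.261
axes x [ 0.  0. -1.] y [ 0.996 -0.094  0.   ] z [-0.094 -0.996 -0.   ] q7 [-0.21  0.66 -0.05  1.52  0.04  0.96 -1.94]
twist 0.0
delta [ 0.0025 -0.      0.0007]
```

View pics/s11.png

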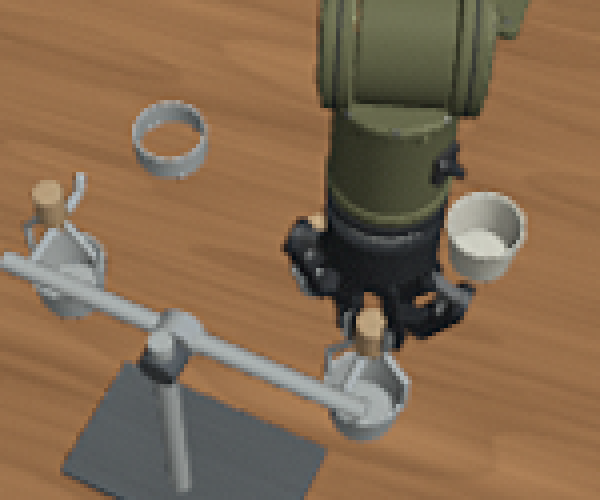

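Nearly level, with 0.7 N left on the gripper. I'll lower 3 mm more, release gently and retreat upward.

Call:
move_arm:
  increments:
    - [0, 0.0015, 0, 0, 0]
    - [0, 0.0015, 0, 0, 0]
    - [0, 0, 0, 0, 0]
    - [0.4, 0, 0, 0, 0]
    - [0.6, 0, 0, 0, 0]
    - [0.7, 0, 0, 0, 0]
    - [0.7, 0, 0, 0, 0]
    - [0.7, -0.005, 0, 0, 0]
    - [0.7, -0.015, 0, 0, 0]
    - [0.7, -0.03, 0, 0, 0]
    - [0.7, -0.04, 0, 0, 0]
    - [0.7, -0.03, 0, 0, 0]
    - [0.7, 0, -0.04, 0, 0]
    - [0.7, 0, -0.04, 0, 0]
    - [0.7, 0, -0.04, 0, 0]
    - [0.7, 0, 0, 0, 0]

```text
time_s: 20.92
eef_pos: [0.5, 0.1148, 0.3779]
tool_rot: [1.277, 1.164, -1.276]
ft_force: [0.5, -0.4, -0.1]
opening: 0.699
```

Run:
```python
from h import *
for i in (1,2):
    S=imaging.read_camera("scene");T=imaging.read_camera("top")
    cv2.imwrite(f"pics/s12_{i}.png",S[120:245,190:340,::-1].repeat(4,0).repeat(4,1))
    cv2.imwrite(f"pics/t12_{i}.png",cv2.resize(T[125:192,215:355,::-1],(800,383),interpolation=cv2.INTER_CUBIC))
print(robot.get_obs()["time_s"])
```

```text
21.125
```

View pics/s12_1.png

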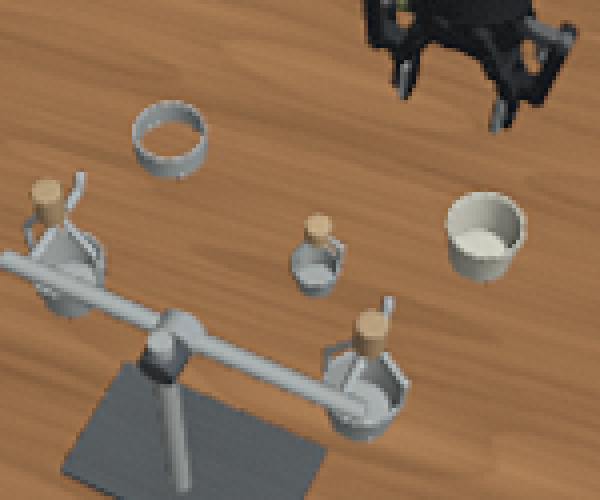

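View pics/t12_1.png

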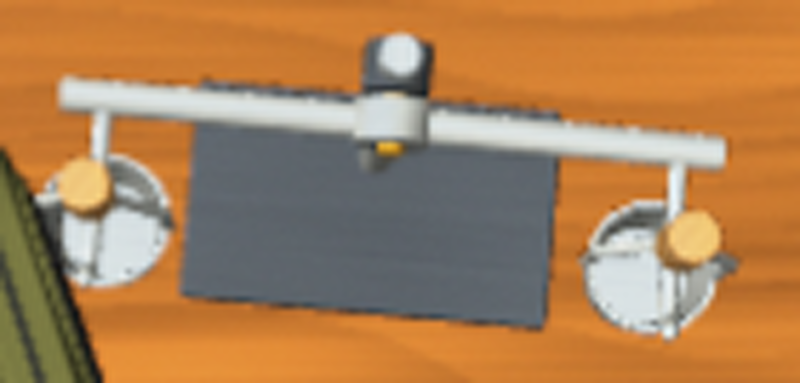

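Call:
move_arm:
  increments:
    - [0.7, 0, 0, 0, 0]
    - [0.7, 0, 0, 0, 0]
    - [0.7, 0, 0, 0, 0]
    - [0.7, 0, 0, 0, 0]
    - [0.7, 0, 0, 0, 0]
    - [0.7, 0, 0, 0, 0]
    - [0.7, 0, 0, 0, 0]
    - [0.7, 0, 0, 0, 0]
    - [0.7, 0, 0, 0, 0]
    - [0.7, 0, 0, 0, 0]
    - [0.7, 0, 0, 0, 0]
    - [0.7, 0, 0, 0, 0]
    - [0.7, 0, 0, 0, 0]
    - [0.7, 0, 0, 0, 0]
    - [0.7, 0, 0, 0, 0]
    - [0.7, 0, 0, 0, 0]

```text
time_s: 23.12
eef_pos: [0.5024, 0.1143, 0.3763]
tool_rot: [1.278, 1.163, -1.278]
ft_force: [-0.6, 0.5, -0.7]
opening: 0.7
```

Run:
```python
from h import *
a=cv2.imread("pics/s12_2.png")[::4,::4,::-1].astype(int)
S=imaging.read_camera("scene"); b=S[120:245,190:340].astype(int)
d0=np.abs(a-b).max(2)
import time
S2=imaging.read_camera("scene")
print("changed px over 2 s",(d0>25).sum(),"over .05s",(np.abs(S2.astype(int)-S).max(2)>25).sum())
cv2.imwrite("pics/s13.png",cv2.resize(S[120:245,190:340,::-1],(720,600),interpolation=cv2.INTER_CUBIC))
T=imaging.read_camera("top");cv2.imwrite("pics/t13.png",cv2.resize(T[125:192,215:355,::-1],(800,383),interpolation=cv2.INTER_CUBIC))
```

```text
changed px over 2 s 25 over .05s 0
```

View pics/s13.png

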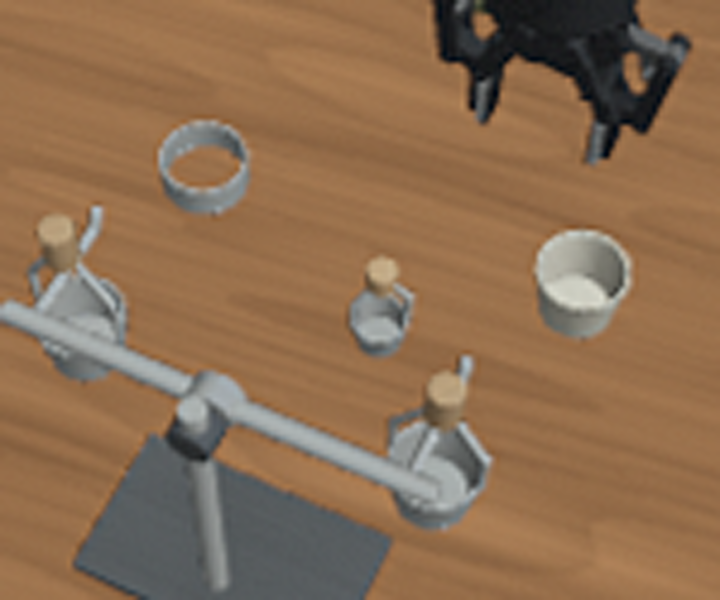

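View pics/t13.png

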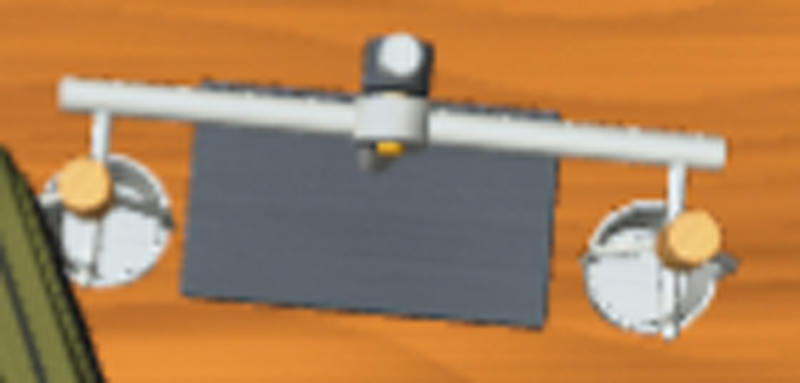

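Both pails hang, and the bar ends in the top view are at crop (60,95) and (724,152), as with the empty level bar. Nothing visibly moved over 2 s. Handing in.

```bash
python3 -c "
from workcell import robot
robot.finish_job()"
```

```text
the job is handed in; nothing more can be done
```

Both large steel pails now hang by their bails on the balance rack, one on the right peg and one on the left, and I handed the job in at about 23 s. I did not touch the green look-alikes or the small pail.

**Level:** in the last pictures the bar ends sit at the same top-view pixels as the empty, level bar did at the start.

**Still:** the scene view changed by 25 pixels over 2 s, which I put down to the gripper settling, though I did not check where those pixels were. No pixels changed over the last 0.05 s, and the arm was clear of the rack and pails.

**Disagreement:** the second pail was gripped about 5 mm higher on its knob than planned, and I allowed for that when lowering it. No check failed.

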